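Turn the crooked screw eye with the rail and fit the rail of the sloping utensil rack

ROBOT

A 7-joint arm with a two-finger parallel gripper is mounted at the origin on a cart in front of the work surface, level with it; the furniture and walls round the work are solid. World frame = base frame: x ahead of the robot, y to its left, z up, the work surface at z = 0. Lengths are in m, angles in rad, forces in N, time in s.
With the tool pointing down it reaches from about 0.425 to 0.875 m from the base axis. Payload 4.7 kg.
Tool frame: the origin (TCP) lies midway between the tips of the shut fingers; the grasp point (between the pads) lies 19 mm behind it; z points along the fingers, y is the line along which they close (so a half turn about z gives the same grasp; the last joint's range is limited). The gripper opens to 85 mm and grips with 20 to 120 N. Pads are 22 mm wide; open, the fingers measure 114 mm over their backs; the gripper's body (76 mm by 85 mm) begins 54 mm behind the grasp point. The pads swing forward as they close: fully open they stand 13 mm farther back than shut.
Start: joints at [-1.299, 0.321, -0.07, 1.45, 0.023, 1.371, -0.057], TCP at [0.166, 0.629, 0.231] pointing down, gripper open.
Joint ranges: [-2.86, 2.86], [-0.3, 2.09], [-1.38, 1.24], [0.06, 2.45], [-1.56, 4.7], [0.09, 2.05], [-2.69, 2.69]. Speed limits (rad/s): [2.57, 2.57, 3.14, 3.14, 3.14, 3.14, 3.14].

INTERFACE

Orientations are given as a unit quaternion [x, y, z, w].
In Python, from bench import env gives the robot as it stands.
- The arm moves only by the tool drive_tool, never from a script. Its argument "deltas" is text: rows parted by semicolons, each of 6 numbers parted by spaces: the shift along the world's x, y, z in m, then the turn, a rotation vector about the world's x, y, z in degrees. In form: x y z rx ry rz; .... A call has 1 to 10 rows; each row is the pose to reach, as a shift and turn from the pose commanded when the call began; what a row does not reach only later rows make up. A row lasts 1/8 s, in which the tool goes at most 62.5 mm and 10.7 degrees, less where a joint would pass 70% of its speed; a pose out of reach is approached as far as the arm can. A call with a gripper value outside its range is refused whole. "jaw" is the opening, from -1 (shut) to 1 (fully open), set as the call begins (left out, the last holds). The fingers move at their own pace and stop on an object; "force" is the grip in N (left out, the last holds). Time passes only in rows, so rows that repeat a pose let the fingers close. It gives the time, the measured TCP pose, the force, the opening and the grip force at its end, in the units of the state.
- env.get_obs(): the state, without advancing time (a new reading comes with each control period).
- env.grab_frame(name): name is "scene" or "top" or "wrist"; returns a dict with "image" (400x640x3 uint8, red, green, blue), "K" (3x3 intrinsics, pixels), "k1" (the pictures are not rectified: a ray, as slopes to the right and down, at radius r is drawn at 1 + k1 r^2 times it, then the intrinsics apply), "rvec" (rotation vector, rad) and "tvec" (3), from world to camera coordinates, as OpenCV has them; the wrist camera has in their place "mount" (4x4, takes a point from camera to tool coordinates, whose origin is the TCP and whose axes are the flange's). Camera axes: x right, y down, z forward; pixel columns grow to the right and rows downward; lengths in m; the calibration is good to about 2 mm. A picture is of the moment at which its call begins: read the wrist's pose just before it. There is no depth.
- env.close_job(): hands the job in; it is judged then, once.
Trained networks look in the newest picture that a camera, given by its name, has taken for a name from the list of things; names that differ only in an ending like _2 or _b are one class to them, and where a whole thing is asked for, a point or a joint stands for the part that bears it (a point fixed in the world has none). Each returns a list of dicts, best first, with "confidence" (0 to 1); they miss things now and then, are a little off and sometimes report something else, mostly with a low value. They report only what shows in the picture. A call takes as long as a camera call. They do not tell look-alikes from the thing itself.
- env.silhouettes(name, camera): "mask" (400x640 bool, what is visible of it) and "xy" ([column, row] in pixels, amid what is visible of it).
- env.tip_of(name, camera): "xy" ([column, row] in pixels: a listed point, or the origin of a listed thing).
The state is a dict: "time": time; "joint_pos": joint angles; "qvel": joint speeds; "tau": joint torques, N m; "tool_pos": TCP position; "ee_rot": TCP orientation; "wrist_force": force on the tool from outside, world axes, zero at the start; "wrist_torque": the same for the moment, N m; "opening": opening from 0.0 (shut) to 1.0 (fully open); "grip_force": force on a finger pad.
Only numpy, scipy, OpenCV 4.12 (cv2) and the standard library are available. Lean on these libraries where they do the work, as an engineer would, in place of code of your own. Each camera call takes 0.05 s, during which the arm holds its last target. There are 200 camera calls.

TASK

One of the two screw eyes on the sloping wooden rack has been left turned crooked. Slide the loose steel rail through its loop and use the rail as a lever to turn the eye until it stands square, in line with the other eye, then slide the rail on through both eyes so that it sticks out beyond each, and let go. Do not turn the eye with the gripper itself, and do not disturb the mill, the jar, the cup and the pot standing around.

Things in the scene. Friction and masses are not known exactly. Their poses are not given: they have to be found in the camera images.
- stand: Sloping wooden rack fixed to the worktop, 200 mm wide (y), 150 deep (x), 155 high. Origin: centre of its underside; x to its back (upper edge), z up. Its bare face, 170 mm long up the slope, rises to the back at 36 deg; face normal (-0.588, 0, 0.809). Two screw eyes stand on it side by side at y = -40 and +40 mm, loop centres at x = -4, z = 139 mm, 34 mm off the face along the normal.
- eye_1_loop (a point): Loop centre of the screw eye that starts crooked (left or right one). The loop is a steel barrel 18 mm long, 28 mm outside, with a round 16 mm hole, on a 9 mm shank. y: axis of the hole (either way round); z: face normal, about which it turns, without rising. Square = y parallel to the rack's y, either way round. Starts 57 to 90 deg off square.
- eye_1: The crooked eye as a whole: loop and shank; origin at the shank's foot on the face, axes as its loop's. It turns about z, the face normal, to square in either direction (stops 29 deg beyond square). Turns stiffly (about 0.1 N m), stays where left. The 10 mm rail has play in the hole: it swings about 17 deg out of the hole's axis, either way, before it drives the eye.
- eye_2_loop (a point): Loop centre of the other, identical screw eye, which starts square to within 3 degrees. Same axes, sizes and stiffness; it too turns if pushed.
- rail: Loose straight steel rail, round, diameter 10 mm, length 160 mm, with rounded ends, both alike, about 50 g. Origin: its centre, on its axis; x along the rail. It starts lying level in the rest, its axis 36 mm above the worktop.
- rest: Low wooden rest fixed to the worktop: base 84 x 34 x 8 mm, two notched blocks 14 mm long and 39 mm high, centred 30 mm either side of its middle; the rail lies in their notches along the rest's x and overhangs the base by about 38 mm at each end. Origin: centre of its underside, z up.
- pepper_mill: Bystander: wooden pepper mill, loose, diameter 58 mm, 160 mm high, upright. Origin: centre of its underside.
- spice_jar: Bystander: glass spice jar with a cap, loose, diameter 45 mm, 106 mm high, upright. Origin: centre of its underside.
- small_cup: Bystander: small white cup with a handle, loose, 58 x 82 x 49 mm, upright, on the hob. Origin: centre of its underside.
- yogurt_tub: Bystander: sealed plastic pot, loose, diameter 72 mm, 71 mm high, upright, on the hob. Origin: centre of its underside.
Things that resemble listed ones, but are neither listed nor needed, are in the scene too. There is more than one size of the rail; the one meant has the size given above.

How it is judged:
On the way, in this order (a step that is already met when the one before it is completed fails the run):
1. the rail is through the loop of the crooked eye (x of eye_1_loop in the frame of rail between -0.068 and 0.068 m and y of eye_1_loop in the frame of rail between -0.008 and 0.008 m and z of eye_1_loop in the frame of rail between -0.008 and 0.008 m), for 0.2 s.
2. the crooked eye has been turned square (within 0.2 rad) with the rail through its loop (all of step 1 and angle between the y axis of eye_1_loop and the y axis of stand, either way round below 0.2 rad), for 0.2 s.
At the end, for the whole second after the job is handed in: The rail lies at rest through both loops, each end at least 13 mm beyond the centre of the nearer loop (4 mm beyond its face), and both eyes stand square to the rack within 0.2 rad (11 degrees) (x of eye_1_loop in the frame of rail between -0.067 and 0.067 m and y of eye_1_loop in the frame of rail between -0.008 and 0.008 m and z of eye_1_loop in the frame of rail between -0.008 and 0.008 m and x of eye_2_loop in the frame of rail between -0.067 and 0.067 m and y of eye_2_loop in the frame of rail between -0.008 and 0.008 m and z of eye_2_loop in the frame of rail between -0.008 and 0.008 m and angle between the y axis of each of eye_1_loop, eye_2_loop and the y axis of stand, either way round below 0.2 rad and linear speed of rail below 0.02 m/s); the robot touches nothing.
It fails at once if the gripper's fingers push on the crooked eye itself with more than 5 N (contact force between the fingers and eye_1 above 5 N).
It fails at once if the pepper mill is shifted by more than 30 mm or tipped (distance of pepper_mill from where it was at the start of the episode above 0.03 m or angle between pepper_mill's own z axis and vertical above 0.35 rad).
It fails at once if the spice jar is shifted by more than 30 mm or tipped (distance of spice_jar from where it was at the start of the episode above 0.03 m or angle between spice_jar's own z axis and vertical above 0.35 rad).
It fails at once if the small cup is shifted by more than 30 mm or tipped (distance of small_cup from where it was at the start of the episode above 0.03 m or angle between small_cup's own z axis and vertical above 0.35 rad).
It fails at once if the yogurt tub is shifted by more than 30 mm or tipped (distance of yogurt_tub from where it was at the start of the episode above 0.03 m or angle between yogurt_tub's own z axis and vertical above 0.35 rad).
It also fails if it takes over 48 s, if anything falls off the work surface, if the arm or the gripper's body presses on something with over 40 N, if the wrist force passes 120 N, or if a joint passes its speed limit or range.

## Working session

There is one attempt and no reset: what is moved stays moved. The work goes in short steps, Python scripts to look and compute and a tool call to move; the robot and the scene stay as the last step left them, time stands still between calls to the robot, and variables do not carry over. Pictures are saved under pics/ and viewed, at most 13 in all, crops included, and the job is handed in when it is done.

Besides the shell and the picture viewer there is one more tool, called after "Request:" as name(argument=value, ...) on one line, values as JSON. drive_tool: Moves the arm, as the interface text tells. Its arguments: {"type":"object","properties":{"deltas":{"type":"string"},"jaw":{"type":"number"},"force":{"type":"number"}},"required":["deltas"]}

```bash
mkdir -p pics; ls
python3 - <<'E'
from bench import env
import cv2,numpy as np
o=env.get_obs();print(o['time'],o['tool_pos'],o['ee_rot'])
ims=[]
for c in("scene","top"):
    f=env.grab_frame(c);print(c,f['K'].tolist() if hasattr(f['K'],'tolist') else f['K'],f['k1'],f.get('rvec'),f.get('tvec'))
    cv2.imwrite(f'pics/{c}0.png',f['image'][:,:,::-1])
    for n in("stand","eye_1","eye_1_loop","rail","rest","pepper_mill","spice_jar","small_cup","yogurt_tub"):
        s=env.silhouettes(n,c);t=env.tip_of(n,c)
        print(n,[(np.round(d['xy']).tolist(),round(d['confidence'],2),int(d['mask'].sum())) for d in s][:5],[(np.round(d['xy'],1).tolist(),round(d['confidence'],2)) for d in t][:5])
E
```

```text
pics
0.0 [0.16562231 0.62799243 0.23021053] [ 1.28487146e-01  9.91710706e-01 -9.60795392e-04 -7.46194148e-05]
scene [[374.8949991450886, 0.0, 318.71179946171634], [0.0, 374.8949991450886, 196.70894399475492], [0.0, 0.0, 1.0]] -0.06120629329918606 [ 2.18222075 -0.7386675   0.34895801] [-0.39856287  0.32126926  0.74377273]
stand [([305.0, 208.0], 0.74, 5569)] [([303.5, 226.3], 0.62)]
eye_1 [([288.0, 184.0], 0.69, 90)] [([293.5, 188.3], 0.58)]
eye_1_loop [] [([291.6, 182.2], 0.53)]
rail [([360.0, 290.0], 0.55, 138)] [([393.3, 322.9], 0.69), ([356.9, 289.5], 0.63)]
rest [([396.0, 328.0], 0.94, 531)] [([392.7, 332.0], 0.94), ([407.4, 267.4], 0.67)]
pepper_mill [([441.0, 279.0], 0.69, 1301)] [([435.7, 296.7], 0.7)]
spice_jar [([411.0, 251.0], 0.94, 769)] [([407.2, 267.8], 0.61), ([246.4, 170.9], 0.46)]
small_cup [([242.0, 163.0], 0.5, 276), ([409.0, 253.0], 0.5, 800)] [([242.8, 169.0], 0.75)]
yogurt_tub [([285.0, 150.0], 0.76, 436)] [([284.7, 161.0], 0.6)]
top [[369.00340077040323, 0.0, 321.1319354826382], [0.0, 369.00340077040323, 203.14771783848647], [0.0, 0.0, 1.0]] -0.030689674277185965 [ 2.11328648 -2.13296446  0.17374038] [0.06043439 0.56170721 0.96580529]
stand [([311.0, 222.0], 0.6, 4604)] [([312.7, 225.6], 0.9)]
eye_1 [([297.0, 222.0], 0.41, 102)] [([294.6, 216.2], 0.7)]
eye_1_loop [] [([294.5, 222.7], 0.54)]
rail [([449.0, 240.0], 0.62, 205), ([400.0, 245.0], 0.57, 14)] [([444.1, 234.4], 0.59), ([401.8, 233.0], 0.58), ([206.4, 228.1], 0.19)]
rest [([442.0, 232.0], 0.67, 249)] [([443.6, 231.8], 0.74), ([314.3, 224.6], 0.27)]
pepper_mill [([445.0, 181.0], 0.74, 625)] [([442.5, 185.4], 0.69), ([313.6, 225.2], 0.63)]
spice_jar [([410.0, 175.0], 0.93, 339)] [([409.6, 177.4], 0.61)]
small_cup [([200.0, 226.0], 0.84, 432)] [([206.3, 225.5], 0.57), ([327.7, 215.5], 0.17)]
yogurt_tub [([212.0, 177.0], 0.97, 613)] [([217.3, 181.8], 0.63)]
```

Run:
```python
import cv2,numpy as np
a=cv2.imread('pics/scene0.png')[130:350,200:480];b=cv2.imread('pics/top0.png')[140:310,180:480]
a=cv2.resize(a,(764,600),interpolation=3);b=cv2.resize(b,None,fx=2.66,fy=2.66,interpolation=3)
cv2.imwrite('pics/s1.png',a);cv2.imwrite('pics/t1.png',b)
```

```text
(no output)
```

View pics/s1.png

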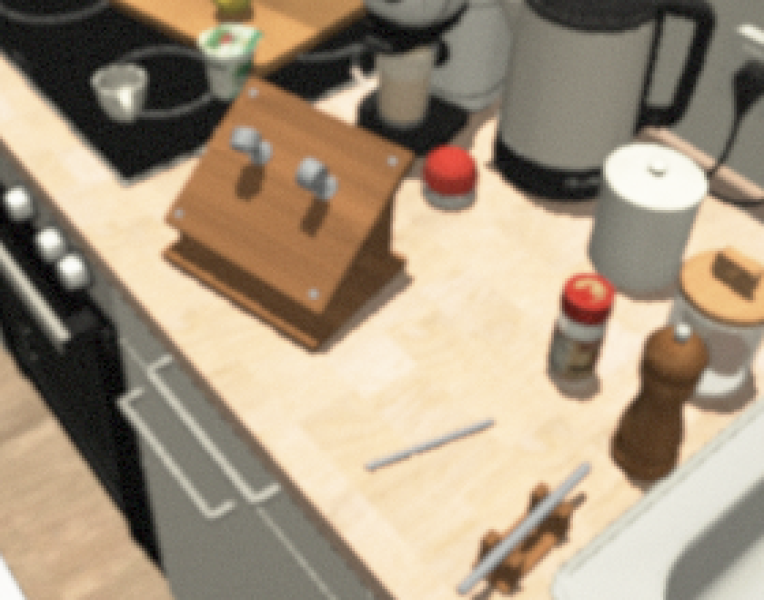

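View pics/t1.png

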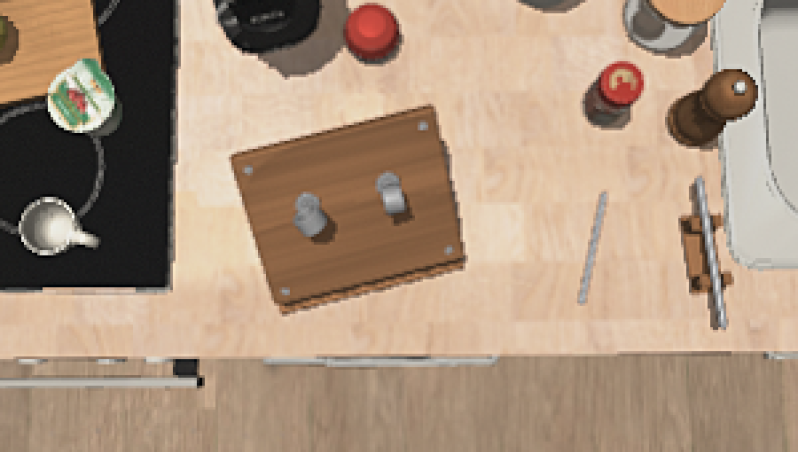

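The scene shows the rail in its rest (scene px ~(393,322), top px ~(443,234)) and a thinner loose rod on the worktop (scene (357,290), top (402,233)). The rail in the rest fits the description. The rack's eyes are at top px ~(296,220) and ~(327,212).

```bash
cat > h.py <<'E'
import cv2,numpy as np
from scipy.spatial.transform import Rotation as R
from scipy.optimize import least_squares
from bench import env
def cam(f,o=None):
    if 'mount' in f:
        T=np.eye(4);T[:3,:3]=R.from_quat(o['ee_rot']).as_matrix();T[:3,3]=o['tool_pos']
        T=T@np.array(f['mount']);Rw=T[:3,:3].T;t=-Rw@T[:3,3]
    else: Rw=cv2.Rodrigues(np.array(f['rvec'],float))[0];t=np.array(f['tvec'],float).ravel()
    return dict(K=np.array(f['K']),k1=f['k1'],R=Rw,t=t)
def grab(n):
    o=env.get_obs();f=env.grab_frame(n);return f['image'],cam(f,o)
def proj(c,P):
    P=np.atleast_2d(P)
    return cv2.projectPoints(P.astype(float),cv2.Rodrigues(c['R'])[0],c['t'],c['K'],np.array([c['k1'],0,0,0.]))[0][:,0]
def ray(c,px):
    u=cv2.undistortPoints(np.array([[px]],float),c['K'],np.array([c['k1'],0,0,0.]))[0,0]
    return -c['R'].T@c['t'],c['R'].T@np.array([u[0],u[1],1])
def atz(c,px,z):
    o,d=ray(c,px);return o+d*(z-o[2])/d[2]
E
python3 - <<'E'
from h import *
i,c=grab('top');i2,s=grab('scene')
for n,p,z in [('rail a',(180+700/2.66,140+180/2.66),.036),('rail b',(180+720/2.66,140+326/2.66),.036),('rod a',(180+604/2.66,140+193/2.66),.004),('rod b',(180+582/2.66,140+302/2.66),.004),('mill',(442.5,185.4),0),('jar',(409.6,177.4),0),('cup',(200,226),.03),('tub',(212,177),.06),('eyeL',(296,220),.13),('eyeR',(327,212),.13),
 ('TL',(180+248/2.66,140+170/2.66),.15),('TR',(180+423/2.66,140+126/2.66),.15),('BL',(180+285/2.66,140+291/2.66),.06),('BR',(180+448/2.66,140+250/2.66),.06)]: print(n,atz(c,p,z).round(3))
x=764/280
for n,p,z in [('rail a',(200+588/x,130+467/x),.036),('rail b',(200+464/x,130+588/x),.036),('rod a',(200+492/x,130+423/x),.004),('rod b',(200+368/x,130+468/x),.004)]: print(n,atz(s,p,z).round(3))
E
```

```text
rail a [ 0.548 -0.284  0.036]
rail b [ 0.397 -0.295  0.036]
rod a [ 0.541 -0.19   0.004]
rod b [ 0.424 -0.161  0.004]
mill [ 0.62  -0.298  0.   ]
jar [ 0.645 -0.203  0.   ]
cup [0.504 0.395 0.03 ]
tub [0.638 0.358 0.06 ]
eyeL [0.506 0.118 0.13 ]
eyeR [0.525 0.04  0.13 ]
TL [0.544 0.173 0.15 ]
TR [0.584 0.009 0.15 ]
BL [0.436 0.147 0.06 ]
BR [ 0.476 -0.017  0.06 ]
rail a [ 0.548 -0.285  0.036]
rail b [ 0.4   -0.299  0.036]
rod a [ 0.537 -0.193  0.004]
rod b [ 0.424 -0.163  0.004]
```

Request:
drive_tool(deltas="0.03 -0.05 0.05 0 0 0; 0.06 -0.10 0.1 0 0 0; 0.09 -0.16 0.12 0 0 0; 0.12 -0.21 0.12 0 0 0; 0.15 -0.27 0.12 0 0 0; 0.18 -0.32 0.12 0 0 0; 0.21 -0.38 0.12 0 0 0; 0.24 -0.44 0.12 0 0 0; 0.27 -0.5 0.12 0 0 0; 0.28 -0.54 0.12 0 0 0")

```text
time: 3.25
tool_pos: [0.4394, 0.1055, 0.3516]
ee_rot: [0.129, 0.992, 0.0, 0.0]
wrist_force: [1.2, -0.3, 0.1]
opening: 0.998
grip_force: 0.0
```

Run:
```python
from h import *
i,c=grab('wrist');cv2.imwrite('pics/w1.png',i[:,:,::-1])
print(env.get_obs()['joint_pos'], (-c['R'].T@c['t']).round(3), c['R'].round(2).tolist(),c['K'][0,0])
for n in("stand","eye_1","eye_1_loop"):
    print(n,[(np.round(d['xy'],1).tolist(),round(d['confidence'],2)) for d in env.tip_of(n,'wrist')])
```

```text
[-0.79045122 -0.17169522  0.44846668  1.72129516  0.07807315  1.57367206
  0.95237264] [0.369 0.124 0.495] [[0.26, 0.97, 0.0], [0.93, -0.25, 0.29], [0.28, -0.07, -0.96]] 315.1979399505137
stand [([314.7, 196.2], 0.65)]
eye_1 [([345.6, 218.6], 0.94)]
eye_1_loop [([130.7, 302.5], 0.68), ([340.5, 213.9], 0.66)]
```

View pics/w1.png

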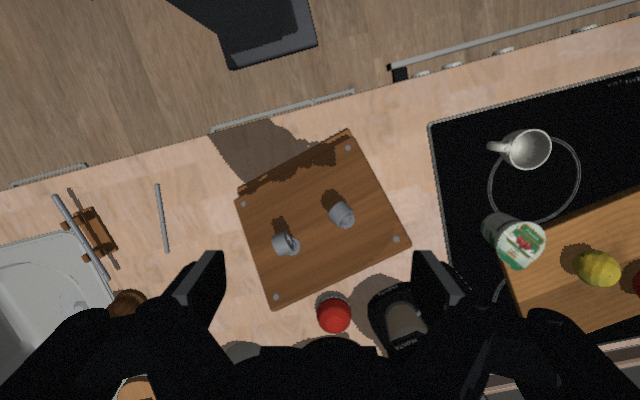

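Run:
```python
import cv2,numpy as np
a=cv2.imread('pics/w1.png')[110:320,225:425]
a=cv2.resize(a,None,fx=2.8,fy=2.8,interpolation=2)
b=cv2.imread('pics/scene0.png')[160:215,270:335]
b=cv2.resize(b,None,fx=3.6,fy=3.6,interpolation=2)
c=np.zeros((588,800,3),np.uint8);c[:,:560]=a[:588,:560];c[:b.shape[0],562:562+b.shape[1]]=b[:,:238]
t=cv2.resize(cv2.imread('pics/top0.png')[195:245,280:345],None,fx=3.6,fy=3.6,interpolation=2);c[300:300+t.shape[0],562:796]=t[:,:234]
cv2.imwrite('pics/w1c.png',cv2.convertScaleAbs(c,alpha=1.5))
```

```text
(no output)
```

View pics/w1c.png

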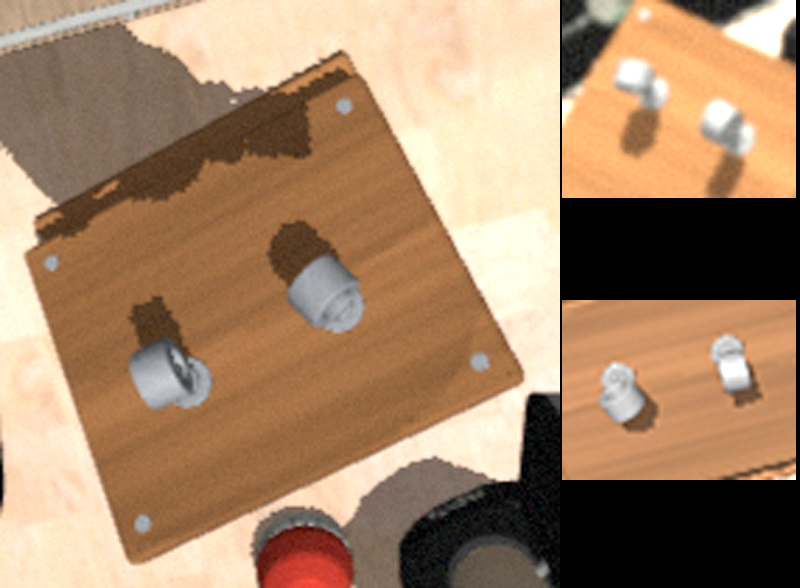

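```bash
cat > fit.py <<'E'
from h import *
N=np.array([-.588,0,.809]);U=np.array([.809,0,.588]);FO=np.array([.016,0,.1115])
def S2W(p,P): # stand x,y,yaw
    c,s=np.cos(p[2]),np.sin(p[2]);P=np.atleast_2d(P)
    return P@np.array([[c,s,0],[-s,c,0],[0,0,1]])+[p[0],p[1],0]
def eyepts(yoff,th,r=.014,L=.009):
    # barrel axis in face plane, angle th from +y towards U
    a=np.cos(th)*np.array([0,1,0])+np.sin(th)*U; b=np.cross(a,N)
    C=FO+[0,yoff,0]+.034*N;t=np.linspace(0,2*np.pi,40)[:,None]
    return [C+k*L*a+r*(np.cos(t)*b+np.sin(t)*N) for k in(-1,1)]
E
cat > run1.py <<'E'
from fit import *
A={}
i,c=grab('wrist');A['wrist']=(i,c);A['top']=grab('top');A['scene']=grab('scene')
w=lambda x,y:(225+x/2.8,110+y/2.8); t=lambda x,y:(180+x/2.66,140+y/2.66); s=lambda x,y:(200+x/2.7286,130+y/2.7286)
pins={'wrist':[w(479,362),w(142,523),w(344,106),w(52,263)],'top':[t(248,170),t(423,126),t(285,291),t(448,250)],'scene':[s(253,93),s(392,161),s(179,214),s(313,295)]}
cor={'wrist':[w(522,378),w(133,560)],'top':[t(232,157),t(432,106)]}
def res(p):
    P=[FO+[0,y,0]+u*U for u in(p[4],p[5]) for y in(p[3],-p[3])]
    r=[(proj(A[k][1],S2W(p,np.array(P)))-pins[k]).ravel() for k in pins]
    r+=[(proj(A[k][1],S2W(p,np.array([[.0755,.1,.155],[.0755,-.1,.155]])))-cor[k]).ravel()*.5 for k in cor]
    return np.concatenate(r)
q=least_squares(res,[.51,.08,.24,.085,.06,-.06],loss='soft_l1')
print('stand',q.x.round(4),'rms',res(q.x).round(1))
p=q.x;np.save('stand.npy',p[:3])
G={}
for k,(im,c) in A.items():
    hsv=cv2.cvtColor(im,cv2.COLOR_RGB2HSV);G[k]=cv2.GaussianBlur((hsv[:,:,1]<90).astype(np.float32),(3,3),0)
def cost(v,yo,base):
    e=0;pp=[v[0],v[1],p[2]]
    for k in A:
        m=np.zeros((1600,2560),np.uint8);c=A[k][1]
        q=lambda P:((proj(c,S2W(pp,P))+.5)*4-.5).round().astype(np.int32)
        cv2.fillConvexPoly(m,cv2.convexHull(q(np.vstack(eyepts(yo,v[2])))),1)
        tt=np.linspace(0,2*np.pi,30)[:,None]
        d=FO+[0,yo,0]+base[0]*(np.cos(tt)*U+np.sin(tt)*np.array([0,1,0]))
        cv2.fillConvexPoly(m,cv2.convexHull(q(np.vstack([d,d+base[1]*N]))),1)
        d=FO+[0,yo,0]+.0045*(np.cos(tt)*U+np.sin(tt)*np.array([0,1,0]))
        cv2.fillConvexPoly(m,cv2.convexHull(q(np.vstack([d,d+.03*N]))),1)
        x,y=proj(c,S2W(pp,[FO+[0,yo,0]+.02*N]))[0].astype(int);sl=np.s_[y-26:y+27,x-26:x+27]
        ms=cv2.resize(m.astype(np.float32),(640,400),interpolation=cv2.INTER_AREA)
        e+=np.abs(ms[sl]-G[k][sl]).sum()
    return e
from scipy.optimize import minimize
for yo in(.04,-.04):
    out=[]
    for th in np.radians(np.arange(-90,90,10)):
        out.append((round(float(cost([p[0],p[1],th],yo,(.008,.004))),0),round(float(np.degrees(th)))))
    out.sort();print(yo,out[:4])
    r=minimize(cost,[p[0],p[1],np.radians(out[0][1])],args=(yo,(.008,.004)),method='Nelder-Mead',options=dict(initial_simplex=[[p[0],p[1],np.radians(out[0][1])],[p[0]+.004,p[1],np.radians(out[0][1])],[p[0],p[1]+.004,np.radians(out[0][1])],[p[0],p[1],np.radians(out[0][1]+10)]]))
    print(r.x.round(4),np.degrees(r.x[2]).round(1),r.fun.round(1),'loop',S2W(r.x,FO+[0,yo,0]+.034*N).round(4),'nom',S2W(p,FO+[0,yo,0]+.034*N).round(4))
E
python3 run1.py
```

```text
stand [ 0.5072  0.078   0.2371  0.0847  0.0556 -0.0838] rms [-0.8 -0.7 -0.5 -0.1 -1.  -0.5 -1.1 -0.3 -0.3 -0.7 -0.5 -0.4 -0.5 -0.4
 -0.3 -0.5 -0.3 -2.  -0.4 -1.8 -0.4 -2.1 -0.2 -2.4  1.5  0.8 -1.5  2.7
 -1.1 -0.3  0.4 -0.4]
0.04 [(3422.0, -90), (3429.0, -80), (3429.0, 80), (3438.0, -70)]
[ 0.5142  0.0781 -1.8768] -107.5 3101.8 loop [[0.5536 0.0699 0.139 ]] nom [[0.4939 0.1159 0.139 ]]
-0.04 [(1447.0, -10), (1449.0, 0), (1451.0, -20), (1460.0, -30)]
[0.5138 0.079  0.0097] 0.6 1217.6 loop [[0.5102 0.039  0.139 ]] nom [[0.5127 0.0382 0.139 ]]
```

```bash
python3 - <<'E'
s=open('run1.py').read()
s=s.replace("    hsv=","    roi=np.zeros(im.shape[:2],np.uint8);cv2.fillConvexPoly(roi,cv2.convexHull(proj(c,S2W(p,np.array([FO+[0,y,0]+u*U for y in(-.09,.09) for u in(-.09,.064)]))).round().astype(np.int32)),1);W[k]=roi\n    hsv=").replace("G={}","G={};W={}").replace("np.abs(ms[sl]-G[k][sl])","(np.abs(ms[sl]-G[k][sl])*W[k][sl])").replace("S2W(r.x,FO","S2W([r.x[0],r.x[1],p[2]],FO")
s=s.replace("    print(r.x.round","    print([(k,) for k in G]);print(r.x.round")
open('run1.py','w').write(s)
E
python3 run1.py
```

```text
stand [ 0.5085  0.0799  0.2426  0.0848  0.0536 -0.0861] rms [-1.7 -0.3 -1.4  0.1 -1.7 -0.2 -1.7 -0.1 -1.  -0.3 -1.2 -0.4 -0.9 -0.1
 -0.8 -0.5 -0.9 -1.9 -0.8 -1.9 -0.8 -1.8 -0.5 -2.3  1.4  1.8 -1.6  3.5
 -1.6 -0.5 -0.1 -0.8]
0.04 [(2138.0, -90), (2139.0, -80), (2139.0, 80), (2142.0, 60)]
[('wrist',), ('top',), ('scene',)]
[ 0.5147  0.0791 -1.8311] -104.9 1898.5 loop [[0.5012 0.1169 0.139 ]] nom [[0.495  0.1177 0.139 ]]
-0.04 [(1010.0, 0), (1011.0, -20), (1012.0, -10), (1014.0, 10)]
[('wrist',), ('top',), ('scene',)]
[ 0.5145  0.0774 -0.0227] -1.3 716.6 loop [[0.5202 0.0376 0.139 ]] nom [[0.5143 0.0401 0.139 ]]
```

```bash
sed -i "s#^i,c=grab('wrist').*#i,c=grab('wrist');A['wrist']=(i,c)\nfor k in('top','scene'): A[k]=(cv2.imread(f'pics/{k}0.png')[:,:,::-1].copy(),grab(k)[1])#" run1.py; python3 run1.py
python3 - <<'E'
import cv2,numpy as np
for f,(u,v),(a,b) in (('w1',(341,214),(320,180)),('top0',(296,222),(310,230)),('scene0',(289,183),(300,215))):
    h=cv2.cvtColor(cv2.imread(f'pics/{f}.png'),cv2.COLOR_BGR2HSV);print(f,h[v-2:v+3:2,u-2:u+3:2].reshape(-1,3)[:4].tolist(),h[b,a])
E
```

```text
stand [ 0.5082  0.0795  0.2424  0.0848  0.054  -0.0856] rms [-1.5 -0.3 -1.2  0.  -1.5 -0.3 -1.6 -0.2 -0.9 -0.3 -1.1 -0.4 -0.8 -0.1
 -0.7 -0.5 -0.9 -1.9 -0.7 -1.9 -0.7 -1.9 -0.4 -2.3  1.4  1.6 -1.6  3.4
 -1.5 -0.4 -0.  -0.7]
0.04 [(550.0, 50), (552.0, 40), (555.0, -90), (555.0, 60)]
[('wrist',), ('top',), ('scene',)]
[0.5141 0.0788 1.2207] 69.9 313.8 loop [[0.5007 0.1167 0.139 ]] nom [[0.4947 0.1174 0.139 ]]
-0.04 [(552.0, -10), (552.0, 0), (554.0, -20), (556.0, 10)]
[('wrist',), ('top',), ('scene',)]
[0.5145 0.079  0.0131] 0.8 318.4 loop [[0.5202 0.0392 0.139 ]] nom [[0.514  0.0397 0.139 ]]
w1 [[114, 11, 117], [103, 16, 115], [120, 9, 111], [113, 18, 116]] [ 13 144 103]
top0 [[15, 4, 143], [15, 4, 135], [0, 2, 139], [15, 4, 131]] [ 13 129 136]
scene0 [[35, 8, 187], [45, 8, 186], [30, 3, 170], [30, 6, 130]] [ 13 144 173]
```

Request:
drive_tool(deltas="0.01 -0.06 0 0 0 5; 0.03 -0.12 0 0 0 10; 0.045 -0.18 -0.03 0 0 15; 0.06 -0.24 -0.06 0 0 19.4; 0.075 -0.3 -0.08 0 0 19.4; 0.085 -0.35 -0.1 0 0 19.4; 0.088 -0.39 -0.11 0 0 19.4; 0.088 -0.392 -0.11 0 0 19.4", jaw=-0.1)

```text
time: 4.9
tool_pos: [0.5245, -0.2887, 0.2397]
ee_rot: [-0.037, 0.999, -0.001, -0.002]
wrist_force: [-0.1, 1.2, -0.3]
opening: 0.449
grip_force: 0.0
```

```bash
cat > run2.py <<'E'
from h import *
i,c=grab('wrist');cv2.imwrite('pics/w2.png',i[:,:,::-1])
o=env.get_obs();print(o['joint_pos'].round(2),R.from_quat(o['ee_rot']).as_matrix().round(3).tolist())
for n in('rail','pepper_mill','spice_jar'):
    print(n,[(np.round(d['xy'],1).tolist(),round(d['confidence'],2),d['mask'].sum()) for d in env.silhouettes(n,'wrist')],[(atz(c,d['xy'],.036 if n=='rail' else 0).round(3),round(d['confidence'],2)) for d in env.tip_of(n,'wrist')])
print(proj(c,[[.548,-.285,.036],[.397,-.297,.036],[.531,-.286,.036]]))
E
python3 run2.py
```

```text
[-0.35  0.3   0.98  1.6  -0.25  1.38  2.31] [[-0.997, -0.077, -0.003], [-0.077, 0.997, -0.001], [0.003, -0.001, -1.0]]
rail [([415.8, 137.1], 0.91, np.int64(584)), ([317.7, 117.7], 0.58, np.int64(1235))] [(array([ 0.481, -0.187,  0.036]), 0.84), (array([ 0.476, -0.292,  0.036]), 0.71)]
pepper_mill [([309.7, 270.3], 0.97, np.int64(4316))] [(array([ 0.619, -0.293, -0.   ]), 0.93)]
spice_jar [([399.1, 264.9], 0.69, np.int64(873))] [(array([ 0.645, -0.194,  0.   ]), 0.63)]
[[320.64409385 190.52828229]
 [320.00764436  45.50569355]
 [320.89019025 175.97311002]]
```

View pics/w2.png

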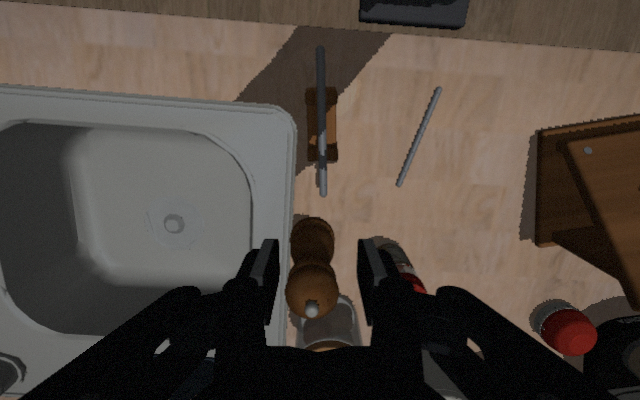

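Run:
```python
from h import *
i,c=grab('wrist');t=grab('top')[1];s=grab('scene')[1]
g=cv2.cvtColor(i,cv2.COLOR_RGB2GRAY)
for y in (55,70,182,188,192,194,196,198): print(y,g[y,312:334].tolist())
print(g[40:56,320].tolist())
for p in((320.5,47),(323.5,195)): print(atz(c,p,.036).round(4))
for p in((200+355/2.7286,130+125/2.7286),(200+460/2.7286,130+150/2.7286)): print('machine base',atz(s,p,0).round(3))
for p in((180+220/2.66,140+20/2.66),(180+310/2.66,140+40/2.66),(180+268/2.66,140+52/2.66)): print('top',atz(t,p,0.02).round(3),atz(t,p,.25).round(3))
```

```text
55 [40, 42, 48, 44, 44, 45, 43, 42, 53, 55, 58, 56, 55, 53, 61, 60, 59, 59, 61, 59, 58, 62]
70 [43, 44, 47, 44, 42, 42, 40, 36, 45, 55, 57, 58, 53, 50, 55, 55, 57, 58, 59, 59, 62, 52]
182 [57, 59, 71, 86, 96, 108, 102, 92, 77, 93, 118, 131, 129, 127, 124, 126, 126, 127, 130, 128, 128, 131]
188 [129, 91, 74, 85, 90, 105, 103, 93, 81, 96, 123, 130, 129, 133, 130, 130, 132, 131, 129, 131, 129, 127]
192 [125, 125, 128, 111, 97, 97, 96, 100, 118, 127, 129, 132, 127, 127, 129, 130, 132, 129, 129, 129, 125, 125]
194 [127, 124, 125, 126, 124, 125, 125, 127, 130, 128, 124, 125, 125, 124, 125, 130, 130, 128, 128, 127, 125, 121]
196 [130, 129, 125, 129, 126, 125, 126, 125, 125, 125, 124, 124, 125, 120, 127, 127, 129, 128, 128, 127, 122, 122]
198 [126, 127, 126, 127, 126, 126, 124, 125, 127, 128, 126, 125, 123, 123, 125, 126, 130, 128, 125, 125, 124, 124]
[56, 55, 58, 54, 53, 54, 53, 53, 49, 53, 52, 56, 52, 56, 56, 53]
[ 0.4023 -0.2909  0.036 ]
[ 0.5578 -0.2742  0.036 ]
machine base [0.711 0.21  0.   ]
machine base [0.777 0.102 0.   ]
top [0.735 0.225 0.02 ] [0.656 0.184 0.25 ]
top [0.71  0.126 0.02 ] [0.638 0.107 0.25 ]
top [0.697 0.172 0.02 ] [0.627 0.143 0.25 ]
```

Run:
```python
from h import *
i,c=grab('wrist');o=env.get_obs();print(o['tool_pos'],o['qvel'].round(4))
a=cv2.convertScaleAbs(i[30:210,270:370,::-1],alpha=2)
cv2.imwrite('pics/w2c.png',cv2.resize(a,None,fx=3.3,fy=3.3,interpolation=2))
# bright/dark: print rows smoothed along rail
g=cv2.cvtColor(i,cv2.COLOR_RGB2GRAY).astype(float)
for y in(62,72,168,182): print(y,g[y-2:y+3,305:335].mean(0).round().astype(int).tolist())
```

```text
[ 0.52697904 -0.28373825  0.24164707] [ 0.0049  0.0046  0.001   0.0013 -0.0007 -0.0001  0.0008]
62 [56, 57, 55, 53, 55, 55, 46, 38, 42, 45, 45, 45, 42, 42, 38, 44, 49, 54, 55, 57, 54, 54, 55, 56, 56, 56, 53, 56, 57, 56]
72 [52, 51, 52, 54, 55, 56, 50, 41, 41, 44, 47, 45, 43, 42, 39, 40, 51, 57, 57, 56, 54, 53, 55, 57, 56, 55, 56, 59, 59, 55]
168 [124, 125, 129, 132, 133, 132, 96, 57, 51, 39, 45, 47, 51, 50, 69, 79, 77, 113, 129, 130, 129, 128, 127, 125, 125, 126, 127, 128, 130, 129]
182 [119, 121, 126, 130, 130, 125, 99, 78, 74, 66, 75, 88, 101, 107, 86, 81, 79, 114, 130, 130, 128, 126, 126, 125, 126, 126, 126, 129, 130, 129]
```

View pics/w2c.png

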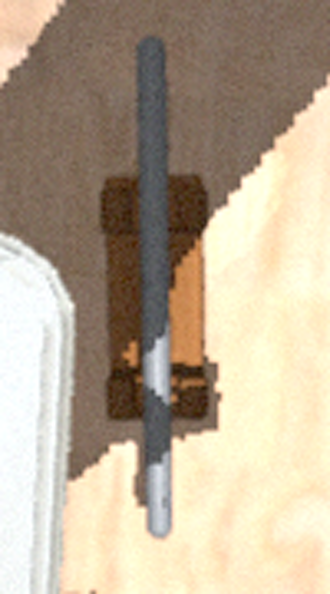

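The close crop shows the dark round rail lying in its rest, ends at px ~(315.8,41.2) and (318.2,192.7).

Run:
```python
from h import *
i,c=grab('wrist')
A,B=[atz(c,p,.036) for p in((315.8,41.2),(318.2,192.7))]
d=B-A;print(A.round(4),B.round(4),np.linalg.norm(d),np.degrees(np.arctan2(d[1],d[0])));u=d/np.linalg.norm(d);m=(A+B)/2
print('centre',m,'grip b',m-.061*u)
o=env.get_obs();print(o['tool_pos'],R.from_quat(o['ee_rot']).as_matrix()[:,0])
```

```text
[ 0.3968 -0.297   0.036 ] [ 0.5548 -0.2817  0.036 ] 0.15881818613936904 5.520352327717579
centre [ 0.47579411 -0.28934317  0.036     ] grip b [ 0.41507702 -0.29521132  0.036     ]
[ 0.52686707 -0.28397518  0.24159651] [-9.96669181e-01 -8.15480618e-02 -6.76052279e-04]
```

Request:
drive_tool(deltas="-0.05 -0.005 -0.02 0 0 0.8; -0.1 -0.01 -0.05 0 0 0.8; -0.112 -0.011 -0.1 0 0 0.8; -0.112 -0.011 -0.14 0 0 0.8; -0.112 -0.011 -0.17 0 0 0.8; -0.112 -0.011 -0.17 0 0 0.8; -0.112 -0.011 -0.17 0 0 0.8")

```text
time: 6.38
tool_pos: [0.4154, -0.2962, 0.0725]
ee_rot: [-0.047, 0.999, -0.0, 0.001]
wrist_force: [0.7, -0.3, -0.1]
opening: 0.448
grip_force: 0.0
```

Run:
```python
from h import *
i,c=grab('wrist');o=env.get_obs();print(o['tool_pos'],R.from_quat(o['ee_rot']).as_matrix()[:,0],o['joint_pos'].round(2))
print(proj(c,[[.3968,-.297,.036],[.5548,-.2817,.036]]))
g=cv2.cvtColor(i,cv2.COLOR_RGB2GRAY).astype(float)
for y in(100,180,260):print(y,g[y-2:y+3,285:355].mean(0).round().astype(int).tolist())
```

```text
[ 0.41568034 -0.29618908  0.0728047 ] [-0.99550742 -0.09465977 -0.00212265] [-0.33  0.26  1.01  2.   -0.26  1.01  2.46]
[[320.39713196 196.21196377]
 [320.58867734 401.57074918]]
100 [100, 98, 97, 100, 97, 96, 95, 98, 99, 100, 97, 97, 98, 100, 101, 100, 96, 97, 98, 100, 101, 103, 96, 93, 96, 100, 101, 98, 96, 96, 98, 103, 106, 104, 101, 102, 102, 102, 102, 100, 102, 101, 100, 104, 103, 104, 106, 105, 104, 105, 104, 99, 95, 100, 105, 104, 101, 100, 99, 100, 100, 103, 103, 102, 101, 99, 100, 100, 101, 99]
180 [69, 69, 71, 71, 72, 71, 71, 70, 72, 72, 71, 71, 72, 72, 71, 73, 71, 70, 68, 69, 68, 69, 72, 72, 71, 70, 69, 70, 72, 72, 70, 72, 70, 70, 68, 68, 66, 67, 69, 68, 69, 71, 70, 71, 69, 67, 69, 69, 71, 70, 70, 106, 119, 122, 128, 131, 132, 143, 149, 151, 152, 155, 153, 154, 153, 153, 154, 153, 151, 152]
260 [140, 139, 141, 141, 141, 142, 141, 142, 138, 92, 35, 28, 28, 28, 26, 26, 29, 28, 27, 27, 28, 27, 28, 30, 59, 73, 75, 55, 41, 50, 52, 55, 56, 62, 63, 62, 86, 99, 95, 100, 100, 92, 76, 73, 76, 72, 51, 31, 31, 30, 30, 32, 33, 35, 36, 33, 34, 35, 36, 35, 40, 105, 138, 142, 142, 146, 147, 145, 145, 143]
```

Request:
drive_tool(deltas="0 0.001 -0.03 0 0 0; 0 0.001 -0.054 0 0 0; 0 0.001 -0.0545 0 0 0; 0 0.001 -0.0545 0 0 0")

```text
time: 6.92
tool_pos: [0.4157, -0.2952, 0.0183]
ee_rot: [-0.047, 0.999, -0.0, 0.001]
wrist_force: [0.7, 0.1, 1.1]
opening: 0.451
grip_force: 0.0
```

Request:
drive_tool(deltas="0 0 0 0 0 0; 0 0 0 0 0 0; 0 0 0 0 0 0; 0 0 0 0 0 0", jaw=-1, force=80)

```text
time: 7.42
tool_pos: [0.4154, -0.2948, 0.0175]
ee_rot: [-0.047, 0.999, -0.0, 0.001]
wrist_force: [0.6, -0.2, 6.2]
opening: 0.077
grip_force: 78.3
```

```bash
cat > tgt.py <<'E'
from fit import *
import sys
ST=[.5143,.0789,.2424]; 
def target(th,d,off=0,lat=0,eye=.04,st=None):
    st=st or ST
    Rw=R.from_euler('z',st[2]);a=Rw.apply(np.cos(th)*np.array([0,1,0])+np.sin(th)*U);n=Rw.apply(N)
    L=S2W(st,FO+[0,eye,0]+.034*N)[0];b=np.cross(n,a)
    G=L+d*a+off*n+lat*b
    z=-n;x=a;M=np.column_stack([x,np.cross(z,x),z])
    return G+.019*z,M
def delta(P,M):
    o=env.get_obs();return P-o['tool_pos'],np.degrees((R.from_matrix(M)*R.from_quat(o['ee_rot']).inv()).as_rotvec())
E
python3 - <<'E'
from tgt import *
P,M=target(np.radians(70),.176,.01);print(P,M.tolist());dp,rv=delta(P,M);print(dp.round(4),rv.round(2),np.linalg.norm(rv))
E
```

```text
[0.62139733 0.2085941  0.22897191] [[0.6558901449404876, 0.49421318379830337, 0.5708096386868169], [0.5144969997958523, -0.8460098632011681, 0.14113949263840214], [0.552539261022114, 0.2011078442754933, -0.809]]
[0.206  0.5034 0.2115] [  48.74   -0.28 -145.  ] 152.96997778369078
```

Request:
drive_tool(deltas="0 0 0.05 0 0 0; 0 0 0.11 0 0 0; 0 0 0.17 3.25 0 -9.7; 0.01 0.04 0.22 6.5 0 -19.3; 0.02 0.08 0.27 9.7 0 -29; 0.03 0.12 0.28 13 0 -38.7; 0.04 0.17 0.28 16.3 0 -48.3; 0.05 0.22 0.28 19.5 0 -58; 0.06 0.27 0.28 22.8 0 -67.7; 0.07 0.32 0.28 26 0 -77.4")

```text
time: 8.68
tool_pos: [0.4844, 0.027, 0.2964]
ee_rot: [0.585, 0.783, 0.209, 0.009]
wrist_force: [1.3, 0.1, -0.5]
opening: 0.074
grip_force: 78.4
```

Run:
```python
from tgt import *
P,M=target(np.radians(70),.176,.01);dp,rv=delta(P,M);print(dp.round(4),rv.round(2),np.linalg.norm(rv),env.get_obs()['joint_pos'].round(2))
```

```text
[ 0.137   0.1816 -0.0674] [ 22.36  -0.15 -67.35] 70.96744862796938 [-0.42 -0.29  0.47  1.97 -0.22  1.18  0.39]
```

Request:
drive_tool(deltas="0.03 0.03 0 3.2 0 -9.6; 0.06 0.06 0 6.4 0 -19.2; 0.09 0.1 0 9.6 0 -28.8; 0.12 0.14 0 12.8 0 -38.4; 0.137 0.17 0 16 0 -48; 0.137 0.182 -0.02 19.2 -0.1 -57.6; 0.137 0.182 -0.05 22.36 -0.15 -67.35; 0.137 0.182 -0.067 22.36 -0.15 -67.35; 0.137 0.182 -0.067 22.36 -0.15 -67.35; 0.137 0.182 -0.067 22.36 -0.15 -67.35")

```text
time: 9.93
tool_pos: [0.6222, 0.2071, 0.2307]
ee_rot: [0.909, 0.28, 0.309, 0.017]
wrist_force: [0.6, -0.8, 0.0]
opening: 0.074
grip_force: 78.4
```

Run:
```python
from tgt import *
i,c=grab('wrist')
P,M=target(np.radians(70),.176,.01);dp,rv=delta(P,M);print(dp.round(4),rv.round(2),env.get_obs()['joint_pos'].round(2))
p,M=target(np.radians(70),0);L=p+.019*-M[:,2]*-1
st=ST;L1,L2=[S2W(st,FO+[0,y,0]+.034*N)[0] for y in(.04,-.04)]
F1,F2=[S2W(st,FO+[0,y,0])[0] for y in(.04,-.04)]
o=env.get_obs();T=R.from_quat(o['ee_rot']).as_matrix();G=o['tool_pos']-.019*T[:,2]
pts=[L1,L2,F1,F2,G,G-.141*T[:,0]];uv=proj(c,pts);print(uv.round(1))
im=i[:,:,::-1].copy()
cv2.imwrite('pics/w3raw.png',im)
for e,th in((.04,np.radians(70)),(-.04,0)):
    for q in eyepts(e,th): cv2.polylines(im,[proj(c,S2W(st,q)).round().astype(np.int32)],True,(0,255,0),1)
for q in uv: cv2.circle(im,tuple(int(v) for v in q),2,(0,0,255),-1)
cv2.imwrite('pics/w3.png',im)
for n in("eye_1","eye_1_loop"): print([(np.round(d['xy'],1).tolist(),round(d['confidence'],2)) for d in env.tip_of(n,'wrist')])
```

```text
[-0.0012  0.0015 -0.0024] [ 0.14  0.09 -0.31] [-0.39 -0.06 -0.02  2.02  0.19  0.57 -1.52]
[[311.8 511.3]
 [425.2 539.7]
 [312.7 454.1]
 [410.7 480.4]
 [316.7 274.2]
 [317.  493.2]]
[]
[]
```

View pics/w3.png

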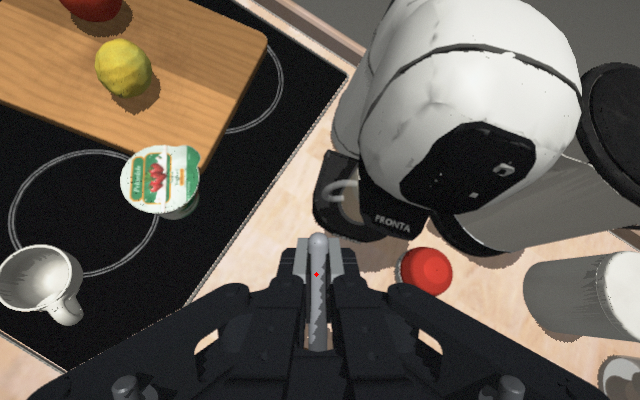

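```bash
cat > ov.py <<'E'
from tgt import *
def panel(im,c,ctr,sz,sc,draw,st,th1,th2=0,tipl=.141):
    im=im[:,:,::-1];x0,y0=int(ctr[0]-sz[0]/2),int(ctr[1]-sz[1]/2);M=np.array([x0,y0])
    p=cv2.resize(im[y0:y0+sz[1],x0:x0+sz[0]],None,fx=sc,fy=sc,interpolation=2)
    f=lambda P:((proj(c,P)-M+.5)*sc).round().astype(np.int32)
    if draw:
        for e,th in((.04,th1),(-.04,th2)):
            for q in eyepts(e,th): cv2.polylines(p,[f(S2W(st,q))],True,(0,255,0),1)
        o=env.get_obs();T=R.from_quat(o['ee_rot']).as_matrix();G=o['tool_pos']-.019*T[:,2]
        if draw>1: cv2.polylines(p,[f(np.array([G-.03*T[:,0],G-tipl*T[:,0]]))],False,(0,0,255),1)
    return p
E
python3 - <<'E'
from ov import *
ps=[]
for k,ctr in(('top',(315,218)),('scene',(305,190))):
    i,c=grab(k);cv2.imwrite(f'pics/{k}3.png',i[:,:,::-1])
    i0=cv2.imread(f'pics/{k}0.png')[:,:,::-1]
    ps.append(np.hstack([panel(i0,c,ctr,(100,74),4,1,ST,np.radians(70)),panel(i,c,ctr,(100,74),4,2,ST,np.radians(70))]))
cv2.imwrite('pics/o3.png',np.vstack(ps))
E
```

```text
(no output)
```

View pics/o3.png

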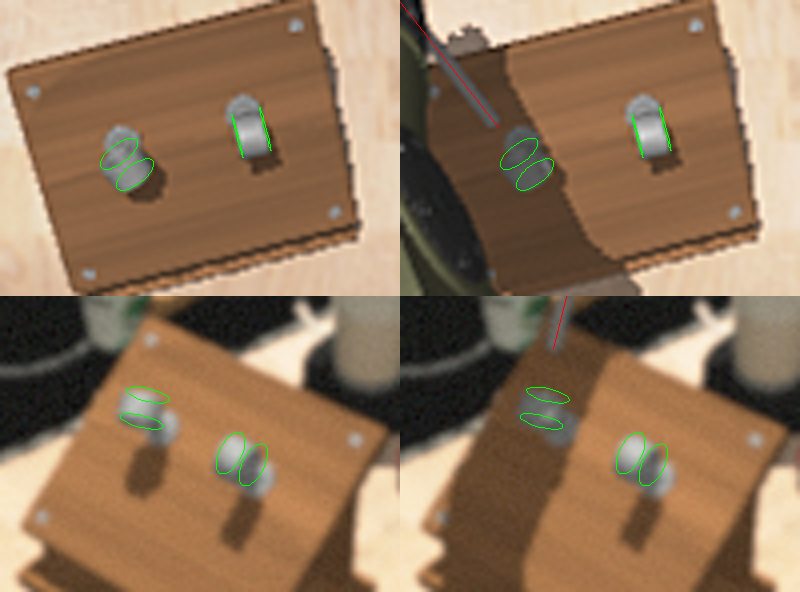

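```bash
cat > run3.py <<'E'
from tgt import *
from scipy.optimize import differential_evolution,minimize
A={k:(cv2.imread(f'pics/{k}0.png')[:,:,::-1].copy(),grab(k)[1]) for k in('top','scene')}
Gm={k:np.clip((95-cv2.cvtColor(v[0],cv2.COLOR_RGB2HSV)[:,:,1].astype(np.float32))/60,0,1) for k,v in A.items()}
S=6
def cost(v,ks=('top','scene'),full=True):
    th={.04:v[0],-.04:v[1]};br,bh=v[2],v[3];sh={'top':v[4:6],'scene':v[6:8]};e=0
    tt=np.linspace(0,2*np.pi,30)[:,None];ring=np.cos(tt)*U+np.sin(tt)*np.array([0,1,0])
    for k in ks:
        c=A[k][1]
        for yo in th:
            ctr=proj(c,S2W(ST,[FO+[0,yo,0]+.017*N]))[0].astype(int)-16
            m=np.zeros((32*S,32*S),np.uint8)
            q=lambda P:((proj(c,S2W(ST,P))+sh[k]-ctr+.5)*S-.5).round().astype(np.int32)
            fill=lambda P:cv2.fillConvexPoly(m,cv2.convexHull(q(P)),1)
            F=FO+[0,yo,0]
            fill(np.vstack(eyepts(yo,th[yo])));fill(np.vstack([F+br*ring,F+br*ring+bh*N]));fill(np.vstack([F+.0045*ring,F+.0045*ring+.025*N]))
            ms=cv2.GaussianBlur(cv2.resize(m.astype(np.float32),(32,32),interpolation=cv2.INTER_AREA),(3,3),.6)
            e+=((ms-Gm[k][ctr[1]:ctr[1]+32,ctr[0]:ctr[0]+32])**2).sum()
    return e
b=[(np.radians(45),np.radians(135)),(-.06,.06),(.005,.012),(.001,.012)]+[(-3,3)]*4
for ks in(('top','scene'),('top',),('scene',)):
    r=differential_evolution(cost,b,args=(ks,),seed=1,maxiter=60,popsize=10,tol=1e-5)
    print(ks,round(r.fun,1),np.degrees(r.x[:2]).round(1),r.x[2:].round(4))
E
python3 run3.py
```

```text
('top', 'scene') 63.2 [76.2 -1.3] [ 0.0112  0.0016 -0.0177  0.7527 -0.782   0.6827]
('top',) 7.8 [65.1 -1.3] [1.160e-02 1.300e-03 2.100e-02 7.765e-01 3.988e-01 1.390e+00]
('scene',) 53.1 [85.8 -0.9] [ 1.1100e-02  1.2000e-03  2.2076e+00  4.0700e-01 -6.9230e-01  7.6490e-01]
```

```bash
python3 - <<'E'
s=open('run3.py').read()
s=s.replace("S=6\n","""S=6
W={}
for k in A:
    W[k]=np.zeros((400,640),np.float32);cv2.fillConvexPoly(W[k],cv2.convexHull(proj(A[k][1],S2W(ST,np.array([FO+[0,y,0]+u*U for y in(-.094,.094) for u in(-.09,.066)]))).round().astype(np.int32)),1)
""").replace("e+=((ms-Gm[k][ctr[1]:ctr[1]+32,ctr[0]:ctr[0]+32])**2)","sl=np.s_[ctr[1]:ctr[1]+32,ctr[0]:ctr[0]+32];e+=(W[k][sl]*(ms-Gm[k][sl])**2)")
open('run3.py','w').write(s)
E
python3 run3.py
```

```text
('top', 'scene') 21.1 [76.2 -1.3] [ 0.0112  0.0016 -0.0177  0.7527 -0.782   0.6827]
('top',) 7.8 [65.1 -1.3] [1.160e-02 1.300e-03 2.100e-02 7.765e-01 3.988e-01 1.390e+00]
('scene',) 11.0 [85.8 -0.9] [ 1.1100e-02  1.2000e-03  2.2076e+00  4.0700e-01 -6.9230e-01  7.6490e-01]
```

```bash
python3 - <<'E'
s=open('run3.py').read()
s=s.replace("Gm={","""f=env.grab_frame('wrist');oo=dict(ee_rot=[.1289,.9917,0,0],tool_pos=np.zeros(3));cw=cam(f,oo)
pos=-cw['R'].T@cw['t'];cw=cam(f,dict(oo,tool_pos=np.array([.369,.124,.495])-pos));print(cw['R'].round(2).tolist(),np.array([.369,.124,.495])-pos)
A['wrist']=(cv2.imread('pics/w1.png')[:,:,::-1].copy(),cw)
Gm={""",1).replace("'scene':v[6:8]}","'scene':v[6:8],'wrist':v[8:10]}").replace("[(-3,3)]*4","[(-3,3)]*4+[(-5,5)]*2").replace("(('top','scene'),('top',),('scene',))","(('wrist',),('top','wrist'),('top','scene','wrist'))")
open('run3.py','w').write(s)
E
python3 run3.py
```

```text
[[0.26, 0.97, 0.0], [0.93, -0.25, 0.29], [0.28, -0.07, -0.96]] [0.44027658 0.10436113 0.35193948]
('wrist',) 29.5 [70.4 -3.2] [ 1.1500e-02  1.0400e-02  2.5640e-01 -1.6511e+00  1.7341e+00 -5.7120e-01
  8.9300e-02 -1.4000e-03]
('top', 'wrist') 38.5 [69.5 -2.2] [ 0.0116  0.0034 -0.006   0.8671 -0.1442  1.1377  0.0313 -0.0631]
('top', 'scene', 'wrist') 53.6 [71.2 -2.4] [ 0.0115  0.006   0.0087  0.844  -0.7514  0.696   0.0977  0.0136]
```

```bash
cat > railm.py <<'E'
from ov import *
SH={'top':np.array([0,.84]),'scene':np.array([-.75,.7])}
def measure(ts,tipl=.141,show=True,use=('top','scene')):
    """perpendicular offset (px) of the rail's middle line from the predicted one at stations ts (m from grip)"""
    o=env.get_obs();T=R.from_quat(o['ee_rot']).as_matrix();G=o['tool_pos']-.019*T[:,2];out={}
    for k in use:
        i,c=grab(k);cv2.imwrite(f'pics/{k}m.png',i[:,:,::-1]);im=cv2.cvtColor(i,cv2.COLOR_RGB2HSV)[:,:,1].astype(np.float32)
        P=proj(c,np.array([G-t*T[:,0] for t in ts]))+SH[k]
        d=(P[-1]-P[0])/np.linalg.norm(P[-1]-P[0]);nn=np.array([-d[1],d[0]]);s=np.arange(-8,8.01,.5)
        print(k,'line',P[0].round(1),P[-1].round(1),'n',nn.round(2))
        for t,p in zip(ts,P):
            q=(p+s[:,None]*nn).astype(np.float32)[None]
            print(round(t,3),cv2.remap(im,q[...,0],q[...,1],cv2.INTER_LINEAR)[0].round().astype(int).tolist())
E
python3 - <<'E'
from railm import *
measure(np.array([.06,.08,.1,.12,.13,.135,.14,.145,.15]))
E
```

```text
top line [269.3 188.3] [291.2 216.2] n [-0.79  0.62]
0.06 [47, 46, 45, 43, 40, 39, 40, 43, 46, 49, 56, 63, 67, 65, 55, 32, 23, 18, 15, 12, 24, 44, 61, 64, 64, 63, 61, 59, 57, 58, 59, 60, 60]
0.08 [56, 56, 55, 56, 57, 57, 57, 56, 56, 56, 50, 38, 18, 8, 5, 5, 5, 8, 22, 48, 66, 81, 98, 100, 80, 67, 67, 67, 60, 56, 55, 55, 56]
0.1 [123, 123, 123, 123, 124, 123, 123, 125, 129, 133, 110, 70, 30, 11, 7, 6, 8, 7, 18, 41, 84, 115, 130, 127, 125, 123, 118, 115, 101, 98, 96, 106, 124]
0.12 [121, 122, 122, 123, 124, 125, 126, 125, 127, 130, 116, 88, 48, 15, 4, 6, 5, 9, 27, 60, 96, 123, 128, 126, 125, 125, 123, 123, 123, 123, 122, 123, 124]
0.13 [121, 123, 125, 123, 122, 123, 125, 125, 128, 133, 121, 80, 31, 13, 8, 8, 7, 5, 15, 45, 87, 115, 130, 128, 125, 122, 123, 124, 124, 122, 121, 121, 120]
0.135 [121, 120, 122, 123, 122, 122, 123, 125, 127, 128, 129, 100, 59, 20, 11, 10, 6, 2, 28, 68, 108, 123, 127, 127, 124, 124, 124, 124, 122, 122, 122, 123, 124]
0.14 [121, 121, 121, 120, 121, 122, 124, 126, 127, 129, 129, 128, 127, 129, 112, 110, 109, 108, 116, 128, 126, 124, 124, 126, 125, 124, 122, 122,
[... 1095 characters left out ...]
62, 88, 100, 105, 91, 75, 60, 46, 42, 39, 39, 39, 39, 39]
0.135 [144, 141, 136, 135, 136, 139, 144, 142, 131, 115, 92, 65, 37, 14, 9, 7, 11, 20, 44, 66, 91, 114, 125, 133, 103, 75, 58, 45, 39, 34, 33, 34, 32]
0.14 [136, 137, 137, 135, 135, 140, 142, 141, 138, 132, 120, 98, 78, 69, 60, 53, 49, 65, 83, 99, 118, 130, 143, 135, 125, 111, 92, 75, 59, 50, 45, 41, 38]
0.145 [136, 137, 148, 151, 144, 141, 143, 145, 143, 140, 146, 149, 138, 128, 124, 119, 129, 142, 141, 138, 138, 137, 137, 138, 137, 134, 128, 121, 104, 83, 62, 45, 38]
0.15 [141, 138, 137, 136, 135, 136, 137, 134, 132, 134, 134, 140, 144, 141, 138, 141, 147, 141, 132, 135, 142, 142, 142, 139, 135, 133, 133, 137, 141, 133, 113, 87, 60]
```

Run:
```python
from tgt import *
for d in(.160,.145,.106):
    P,M=target(np.radians(70),d,0);dp,rv=delta(P,M);print(d,dp.round(4),rv.round(2))
```

```text
0.16 [-0.005  -0.0057 -0.0178] [ 0.17 -0.02 -0.31]
0.145 [-0.0149 -0.0134 -0.026 ] [ 0.17 -0.02 -0.31]
0.106 [-0.0405 -0.0335 -0.0476] [ 0.17 -0.02 -0.31]
```

Request:
drive_tool(deltas="-0.005 -0.0057 -0.0178 0.2 0 -0.3; -0.005 -0.0057 -0.0178 0.2 0 -0.3; -0.005 -0.0057 -0.0178 0.2 0 -0.3")

```text
time: 11.0
tool_pos: [0.6171, 0.2022, 0.2128]
ee_rot: [0.91, 0.277, 0.309, 0.016]
wrist_force: [-0.2, 0.2, -0.5]
opening: 0.076
grip_force: 78.4
```

Run:
```python
from railm import *
for d in(.160,.145,.106):
    P,M=target(np.radians(70),d,0);dp,rv=delta(P,M);print(d,dp.round(4),rv.round(2))
measure(np.array([.1,.12,.13,.16]))
```

```text
0.16 [-0.0005 -0.0004 -0.0007] [-0.05  0.04 -0.03]
0.145 [-0.0103 -0.0081 -0.009 ] [-0.05  0.04 -0.03]
0.106 [-0.0359 -0.0282 -0.0306] [-0.05  0.04 -0.03]
top line [282.1 204.2] [295.9 222. ] n [-0.79  0.61]
0.1 [122, 124, 124, 122, 122, 123, 123, 124, 126, 127, 111, 81, 39, 13, 4, 5, 5, 10, 28, 58, 97, 125, 132, 128, 124, 122, 122, 123, 124, 126, 113, 102, 91]
0.12 [122, 122, 123, 124, 125, 125, 124, 123, 125, 125, 108, 72, 29, 6, 6, 5, 5, 7, 7, 45, 90, 126, 131, 126, 124, 124, 124, 124, 123, 123, 123, 122, 123]
0.13 [123, 121, 121, 122, 123, 121, 121, 127, 132, 132, 115, 87, 48, 17, 5, 5, 3, 10, 33, 68, 98, 122, 129, 128, 127, 125, 124, 124, 125, 125, 124, 123, 123]
0.16 [130, 130, 129, 122, 82, 42, 5, 3, 4, 3, 3, 3, 3, 3, 3, 3, 3, 2, 2, 3, 2, 1, 0, 1, 4, 4, 9, 54, 96, 121, 125, 127, 125]
scene line [295.2 159.3] [289.9 180.8] n [-0.97 -0.24]
0.1 [34, 56, 83, 84, 80, 77, 73, 82, 91, 74, 55, 36, 21, 13, 10, 12, 17, 28, 43, 65, 93, 109, 118, 117, 106, 91, 70, 55, 49, 47, 50, 54, 55]
0.12 [136, 137, 140, 141, 139, 138, 141, 140, 135, 119, 92, 65, 44, 24, 15, 9, 13, 18, 37, 60, 89, 114, 123, 131, 133, 138, 135, 129, 104, 76, 59, 49, 43]
0.13 [135, 138, 143, 146, 146, 146, 141, 135, 132, 126, 98, 69, 47, 23, 14, 6, 13, 22, 48, 75, 98, 117, 130, 138, 140, 140, 139, 138, 140, 143, 138, 126, 113]
0.16 [41, 35, 30, 24, 19, 16, 13, 10, 8, 7, 6, 5, 3, 4, 4, 5, 5, 4, 4, 5, 6, 6, 6, 7, 8, 21, 36, 64, 91, 114, 134, 141, 144]
```

Request:
drive_tool(deltas="-0.005 -0.004 -0.005 0 0 0; -0.0103 -0.0081 -0.009 0 0 0; -0.017 -0.0135 -0.0145 0 0 0; -0.0235 -0.0185 -0.02 0 0 0; -0.03 -0.0235 -0.0255 0 0 0; -0.0359 -0.0282 -0.0306 0 0 0; -0.0359 -0.0282 -0.0306 0 0 0")

```text
time: 11.98
tool_pos: [0.5801, 0.173, 0.1807]
ee_rot: [0.91, 0.277, 0.308, 0.016]
wrist_force: [-0.2, 0.4, -1.4]
opening: 0.075
grip_force: 78.7
```

Run:
```python
from railm import *
P,M=target(np.radians(70),.106,0);dp,rv=delta(P,M);print(dp.round(4),rv.round(2))
o=env.get_obs();print(o['wrist_force'],o['wrist_torque'])
measure(np.array([.07,.08,.12,.125,.13,.135,.138,.141]))
```

```text
[0.0011 0.001  0.0015] [-0.01 -0.07  0.01]
[-0.23153499  0.3510159  -1.44191036] [-0.16211909  0.6059065   0.02611231]
top line [288.4 212.3] [304.2 232.7] n [-0.79  0.61]
0.07 [121, 121, 120, 122, 121, 122, 124, 125, 122, 120, 94, 51, 12, 18, 25, 25, 22, 20, 19, 18, 28, 47, 67, 67, 68, 67, 66, 64, 63, 63, 64, 64, 63]
0.08 [125, 128, 131, 118, 99, 77, 59, 41, 27, 13, 9, 9, 3, 3, 4, 4, 10, 16, 18, 26, 41, 58, 65, 66, 64, 61, 62, 63, 64, 63, 64, 64, 63]
0.12 [123, 123, 123, 123, 123, 123, 126, 131, 124, 114, 113, 67, 28, 9, 6, 4, 6, 10, 31, 59, 92, 95, 108, 131, 130, 127, 127, 127, 126, 125, 123, 120, 117]
0.125 [120, 120, 120, 122, 124, 124, 125, 125, 126, 123, 102, 61, 21, 2, 4, 5, 8, 21, 48, 89, 120, 128, 127, 125, 124, 121, 121, 123, 125, 124, 124, 125, 126]
0.13 [124, 123, 121, 121, 122, 122, 123, 126, 129, 120, 97, 56, 23, 8, 8, 7, 11, 17, 31, 75, 114, 131, 128, 124, 122, 121, 121, 119, 121, 123, 125, 124, 123]
0.135 [125, 123, 121, 118, 121, 122, 123, 124, 127, 126, 118, 90, 44, 9, 6, 5, 3, 26, 56, 95, 119, 128, 128, 126, 125, 124, 123, 123, 123, 122, 122, 123, 123]
0.138 [125, 
[... 957 characters left out ...]
4, 140, 137, 139, 140, 142, 144, 144, 142]
0.13 [145, 145, 141, 139, 140, 138, 137, 136, 131, 118, 85, 56, 37, 22, 13, 6, 18, 32, 60, 92, 107, 123, 133, 143, 144, 145, 143, 139, 138, 140, 139, 139, 140]
0.135 [141, 139, 140, 146, 148, 143, 139, 136, 132, 116, 96, 69, 42, 32, 25, 25, 27, 49, 71, 93, 116, 130, 145, 144, 141, 143, 146, 144, 141, 138, 133, 133, 136]
0.138 [139, 136, 142, 151, 148, 141, 141, 142, 137, 129, 115, 96, 78, 62, 56, 59, 65, 80, 95, 114, 129, 137, 141, 139, 138, 140, 141, 138, 136, 145, 154, 140, 128]
0.141 [148, 147, 144, 142, 142, 144, 147, 148, 147, 144, 137, 129, 118, 108, 106, 104, 111, 119, 126, 136, 137, 142, 139, 132, 136, 140, 138, 135, 136, 136, 139, 145, 144]
```

```bash
cat > rows.py <<'E'
from tgt import *
def rows(seq,**k):
    for th,d in seq:
        P,M=target(np.radians(th),d,**k);dp,rv=delta(P,M);print(th,d,' '.join(f'{v:.4f}' for v in dp),' '.join(f'{v:.1f}' for v in rv))
E
python3 -c "
from rows import *
rows([(t,.106) for t in(63,56,49,42,35,28,21,21)])"
```

```text
63 0.106 -0.0067 0.0108 -0.0026 -4.0 -1.0 5.6
56 0.106 -0.0146 0.0203 -0.0065 -8.0 -2.0 11.3
49 0.106 -0.0232 0.0287 -0.0111 -12.0 -2.9 17.0
42 0.106 -0.0326 0.0359 -0.0165 -16.0 -3.9 22.6
35 0.106 -0.0424 0.0418 -0.0224 -20.0 -4.9 28.3
28 0.106 -0.0527 0.0462 -0.0289 -24.0 -5.9 34.0
21 0.106 -0.0633 0.0491 -0.0358 -28.0 -6.9 39.6
21 0.106 -0.0633 0.0491 -0.0358 -28.0 -6.9 39.6
```

Request:
drive_tool(deltas="-0.0067 0.0108 -0.0026 -4 -1 5.6; -0.0146 0.0203 -0.0065 -8 -2 11.3; -0.0232 0.0287 -0.0111 -12 -2.9 17; -0.0326 0.0359 -0.0165 -16 -3.9 22.6; -0.0424 0.0418 -0.0224 -20 -4.9 28.3; -0.0527 0.0462 -0.0289 -24 -5.9 34; -0.0633 0.0491 -0.0358 -28 -6.9 39.6; -0.0633 0.0491 -0.0358 -28 -6.9 39.6; -0.0633 0.0491 -0.0358 -28 -6.9 39.6")

```text
time: 13.2
tool_pos: [0.518, 0.2234, 0.1464]
ee_rot: [0.714, 0.628, 0.275, 0.143]
wrist_force: [-1.4, 1.4, 1.0]
opening: 0.074
grip_force: 78.9
```

```bash
python3 -c "
from rows import *
o=env.get_obs();print(o['wrist_force'],o['wrist_torque'],o['joint_pos'].round(2))
rows([(t,.106) for t in(21,14,7,0,-7,-14,-17,)])"
```

```text
[-1.44397175  1.36629099  0.96700164] [0.21505928 0.89777045 0.05124943] [-0.49 -0.17 -0.08  2.3   0.43  0.44 -1.04]
21 0.106 -0.0002 -0.0005 -0.0004 -0.1 -0.0 0.1
14 0.106 -0.0108 0.0009 -0.0076 -4.1 -1.0 5.8
7 0.106 -0.0214 0.0007 -0.0151 -8.1 -2.0 11.4
0 0.106 -0.0317 -0.0011 -0.0227 -12.1 -3.0 17.1
-7 0.106 -0.0417 -0.0043 -0.0303 -16.1 -4.0 22.8
-14 0.106 -0.0511 -0.0091 -0.0378 -20.1 -5.0 28.4
-17 0.106 -0.0550 -0.0116 -0.0410 -21.8 -5.4 30.8
```

Request:
drive_tool(deltas="-0.0108 0.0009 -0.0076 -4.1 -1 5.8; -0.0214 0.0007 -0.0151 -8.1 -2 11.4; -0.0317 -0.0011 -0.0227 -12.1 -3 17.1; -0.0417 -0.0043 -0.0303 -16.1 -4 22.8; -0.0511 -0.0091 -0.0378 -20.1 -5 28.4; -0.055 -0.0116 -0.041 -21.8 -5.4 30.8; -0.055 -0.0116 -0.041 -21.8 -5.4 30.8; -0.055 -0.0116 -0.041 -21.8 -5.4 30.8")

```text
time: 14.2
tool_pos: [0.4629, 0.2117, 0.1052]
ee_rot: [0.469, 0.827, 0.213, 0.225]
wrist_force: [-2.2, 2.4, -1.0]
opening: 0.074
grip_force: 78.9
```

```bash
python3 -c "
from rows import *
o=env.get_obs();print(o['wrist_force'],o['wrist_torque'],o['joint_pos'].round(2))
rows([(-17,.106),(0,.106)])
from ov import *
ps=[]
for k,ctr in(('top',(315,218)),('scene',(305,190))):
    i,c=grab(k);cv2.imwrite(f'pics/{k}4.png',i[:,:,::-1])
    ps.append(panel(i,c,ctr,(100,74),4,2,ST,0))
i,c=grab('wrist');ps=np.vstack(ps)
i=cv2.resize(i[:,:,::-1],(400,250));q=np.zeros((592,800,3),np.uint8);q[:,:400]=ps;q[:250,400:]=i
cv2.imwrite('pics/o4.png',cv2.convertScaleAbs(q,alpha=1.4))
"
```

```text
[-2.23288018  2.42910787 -1.03192293] [0.37758268 0.9450878  0.32502147] [-0.53 -0.23 -0.11  2.45  0.57  0.39 -0.58]
-17 0.106 0.0001 0.0002 0.0002 0.0 0.1 0.0
0 0.106 0.0233 0.0107 0.0185 9.7 2.5 -13.7
```

View pics/o4.png

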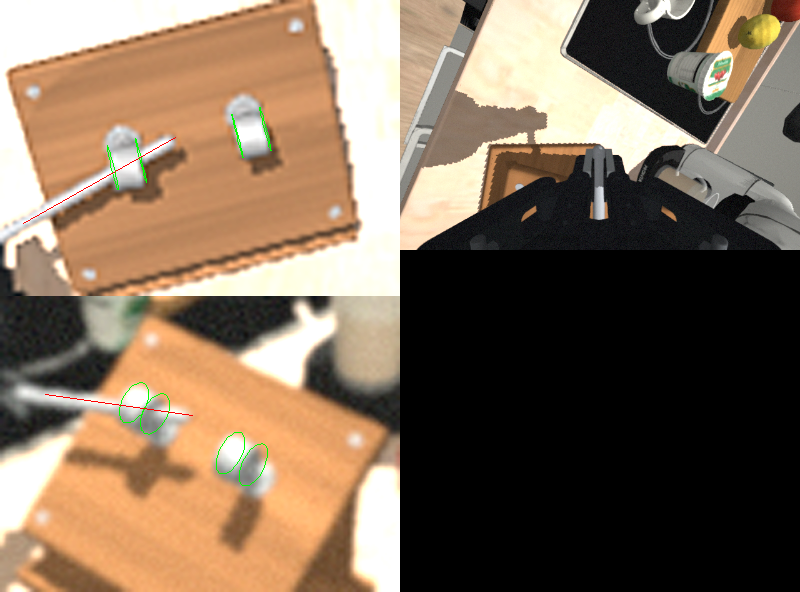

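Request:
drive_tool(deltas="0.0082 0.0043 0.0065 3.4 0.9 -4.8; 0.0165 0.008 0.013 6.8 1.7 -9.6; 0.0233 0.0107 0.0185 9.7 2.5 -13.7; 0.0233 0.0107 0.0185 9.7 2.5 -13.7; 0.0233 0.0107 0.0185 9.7 2.5 -13.7")

```text
time: 14.98
tool_pos: [0.4856, 0.2209, 0.1226]
ee_rot: [0.586, 0.75, 0.242, 0.191]
wrist_force: [-0.5, 0.8, 0.0]
opening: 0.074
grip_force: 78.8
```

```bash
python3 -c "
from rows import *
o=env.get_obs();print(o['wrist_force'],o['wrist_torque'],o['joint_pos'].round(2))
rows([(0,d) for d in(.106,.09,.075,.065,.05,.035)])
from railm import *
measure(np.array([.07,.08,.12,.13,.135,.14,.186]))
"
```

```text
[-0.48129496  0.80019203  0.02598017] [-0.13285988  0.70307164  0.04210547] [-0.49 -0.2  -0.12  2.38  0.5   0.42 -0.78]
0 0.106 0.0007 0.0014 0.0011 0.2 -0.1 -0.1
0 0.09 0.0045 -0.0141 0.0011 0.2 -0.1 -0.1
0 0.075 0.0081 -0.0287 0.0011 0.2 -0.1 -0.1
0 0.065 0.0105 -0.0384 0.0011 0.2 -0.1 -0.1
0 0.05 0.0141 -0.0529 0.0011 0.2 -0.1 -0.1
0 0.035 0.0177 -0.0675 0.0011 0.2 -0.1 -0.1
top line [282.6 226.1] [327.8 214.5] n [0.25 0.97]
0.07 [129, 130, 130, 129, 130, 130, 132, 134, 135, 133, 112, 60, 24, 12, 4, 4, 3, 2, 11, 84, 147, 136, 127, 127, 125, 127, 130, 130, 130, 130, 129, 129, 128]
0.08 [129, 129, 130, 129, 130, 131, 132, 134, 134, 132, 111, 62, 26, 13, 4, 3, 2, 4, 15, 90, 156, 141, 128, 124, 121, 123, 126, 127, 129, 129, 128, 129, 129]
0.12 [136, 136, 130, 124, 123, 125, 132, 140, 140, 136, 109, 51, 15, 8, 3, 3, 3, 7, 20, 91, 151, 139, 127, 126, 126, 125, 126, 124, 123, 121, 119, 117, 118]
0.13 [127, 128, 129, 130, 130, 131, 132, 134, 135, 129, 102, 47, 13, 8, 4, 3, 3, 4, 16, 88, 147, 136, 125, 124, 125, 126, 128, 128, 128, 128, 128, 128, 127]
0.135 [129, 129, 128, 129, 130, 131, 1
[... 818 characters left out ...]
 118, 101, 74, 49, 27, 11, 8, 7, 6, 7, 6, 4, 4, 8, 11, 10, 10, 23, 41, 64, 89, 110, 124, 133, 138, 140]
0.13 [144, 142, 142, 142, 142, 141, 139, 130, 113, 90, 66, 41, 24, 13, 8, 4, 4, 5, 6, 7, 8, 9, 10, 15, 13, 26, 50, 76, 104, 127, 137, 144, 146]
0.135 [140, 142, 144, 144, 144, 143, 141, 139, 135, 128, 112, 88, 63, 39, 20, 11, 7, 7, 9, 25, 36, 50, 60, 74, 90, 101, 111, 126, 131, 142, 146, 148, 144]
0.14 [146, 144, 143, 141, 140, 139, 139, 139, 140, 139, 132, 120, 106, 89, 70, 57, 45, 54, 68, 85, 105, 121, 127, 136, 138, 142, 143, 143, 143, 144, 145, 142, 139]
0.186 [141, 136, 126, 102, 75, 52, 32, 18, 9, 5, 5, 5, 6, 8, 6, 4, 4, 5, 5, 5, 7, 7, 7, 12, 21, 45, 76, 102, 121, 135, 140, 144, 142]
```

Request:
drive_tool(deltas="0.0045 -0.0141 0.0011 0.2 0 0; 0.0081 -0.0287 0.0011 0.2 0 0; 0.0093 -0.0335 0.0011 0.2 0 0; 0.0105 -0.0384 0.0011 0.2 0 0; 0.0123 -0.0455 0.0011 0.2 0 0; 0.0123 -0.0455 0.0011 0.2 0 0")

```text
time: 15.82
tool_pos: [0.4981, 0.1759, 0.1241]
ee_rot: [0.586, 0.749, 0.244, 0.189]
wrist_force: [0.4, -0.5, -0.2]
opening: 0.073
grip_force: 78.8
```

```bash
python3 -c "
from rows import *
o=env.get_obs();print(o['wrist_force'],o['wrist_torque'],o['joint_pos'].round(2))
rows([(0,d) for d in(.0575,.05,.042,.035)])
"
```

```text
[ 0.42578584 -0.45299692 -0.21314449] [-0.11849292  0.692135    0.01625238] [-0.5  -0.23  0.02  2.4   0.39  0.38 -0.56]
0 0.0575 -0.0002 -0.0006 -0.0005 -0.1 -0.1 -0.0
0 0.05 0.0016 -0.0079 -0.0005 -0.1 -0.1 -0.0
0 0.042 0.0035 -0.0157 -0.0005 -0.1 -0.1 -0.0
0 0.035 0.0052 -0.0225 -0.0005 -0.1 -0.1 -0.0
```

Request:
drive_tool(deltas="0.0016 -0.0075 -0.0003 0 0 0; 0.0034 -0.015 -0.0005 0 0 0; 0.0052 -0.0225 -0.0005 0 0 0; 0.0052 -0.0225 -0.0005 0 0 0; 0.0052 -0.0225 -0.0005 0 0 0")

```text
time: 16.45
tool_pos: [0.5033, 0.154, 0.1238]
ee_rot: [0.586, 0.749, 0.244, 0.189]
wrist_force: [-0.3, -0.3, -1.8]
opening: 0.071
grip_force: 78.8
```

```bash
python3 -c "
from rows import *
o=env.get_obs();print(o['wrist_force'],o['wrist_torque'],o['joint_pos'].round(2))
rows([(0,d) for d in(.035,)])
P,M=target(0,.035,.1);print(delta(P,M))
P,M=target(0,.035,.02);print(delta(P,M))
from ov import *
ps=[]
for k,ctr in(('top',(315,218)),('scene',(305,190))):
    i,c=grab(k)
    ps.append(panel(i,c,ctr,(100,74),4,0,ST,0))
i,c=grab('wrist')
q=np.hstack(ps);cv2.imwrite('pics/o5.png',q)
"
```

```text
[-0.30263627 -0.32696049 -1.76023067] [-0.13939556  0.72097693  0.01368081] [-0.51 -0.24  0.09  2.41  0.34  0.37 -0.46]
0 0.035 -0.0000 -0.0005 -0.0002 -0.1 -0.1 -0.1
(array([-0.05711304, -0.0146454 ,  0.08072407]), array([-0.08999097, -0.06266761, -0.08471795]))
(array([-0.01144827, -0.00335424,  0.01600407]), array([-0.08999097, -0.06266761, -0.08471795]))
```

View pics/o5.png

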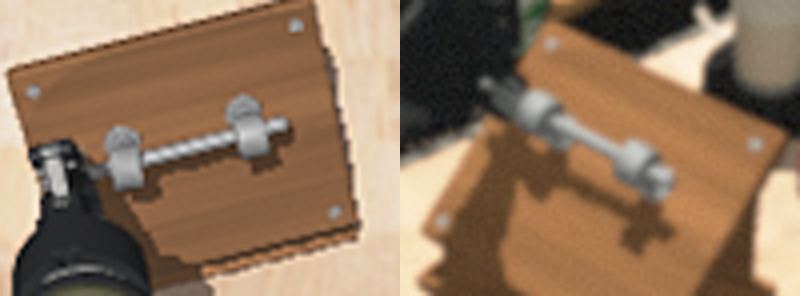

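Request:
drive_tool(deltas="0 0 0 0 0 0; 0 0 0 0 0 0; 0 0 0 0 0 0; 0 0 0 0 0 0", jaw=0)

```text
time: 17.1
tool_pos: [0.5033, 0.1539, 0.1238]
ee_rot: [0.586, 0.749, 0.244, 0.19]
wrist_force: [0.5, 0.1, -0.1]
opening: 0.497
grip_force: 0.0
```

Request:
drive_tool(deltas="-0.002 -0.0005 0.009 0 0 0; -0.0035 -0.001 0.018 0 0 0; -0.005 -0.001 0.027 0 0 0; -0.006 -0.001 0.04 0 0 0; -0.006 0.01 0.07 0 0 0; -0.006 0.02 0.1 0 0 0; -0.006 0.03 0.11 0 0 0; -0.006 0.03 0.11 0 0 0")

```text
time: 18.1
tool_pos: [0.514, 0.1922, 0.226]
ee_rot: [0.587, 0.751, 0.239, 0.187]
wrist_force: [-0.1, -0.7, -1.0]
opening: 0.502
grip_force: 0.0
```

```bash
python3 -c "
from ov import *
ps=[]
for k,ctr in(('top',(315,218)),('scene',(305,190))):
    i,c=grab(k)
    ps.append(np.hstack([panel(i,c,ctr,(100,74),4,0,ST,0),panel(i,c,ctr,(100,74),4,1,ST,0)]))
cv2.imwrite('pics/o6.png',np.vstack(ps))
"
```

```text
(no output)
```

View pics/o6.png

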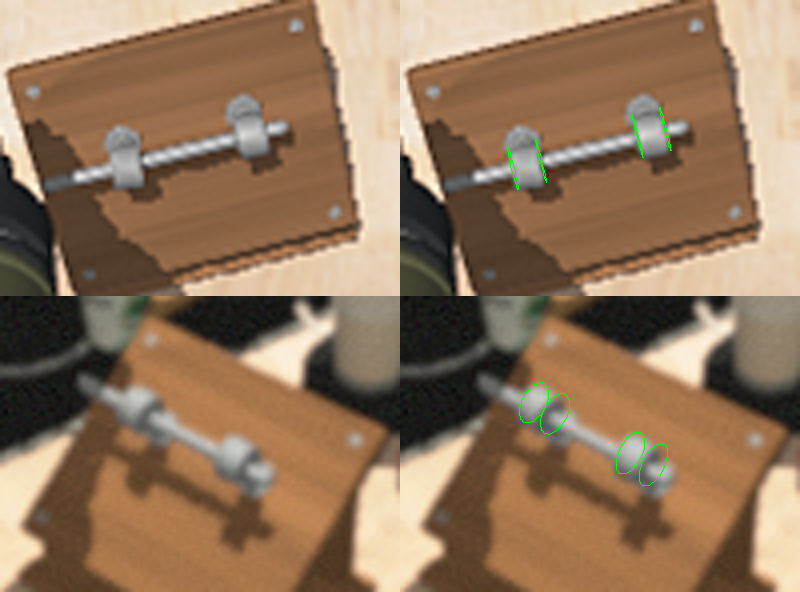

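The rail lies through both eyes: in the top panel it shows beyond each barrel at (45,185) and (290,127), and both barrels match the square overlay. I'm handing in.

```bash
python3 -c "
from bench import env
print(env.get_obs()['qvel'].round(3));print(env.close_job())"
```

```text
[ 0.01   0.004 -0.002  0.013  0.004 -0.    -0.005]
the job is handed in; nothing more can be done
None
```

I turned the crooked left eye square with the rail, slid the rail through both eyes with about 23 mm showing past the right loop's centre and more past the left, released it and handed the job in at about 18 s; the result was not shown to me.

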